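# Pack the blank flange in its kit case and latch it

### The arm

A 7-joint arm with a two-finger parallel gripper is mounted at the origin on the work surface. World frame = base frame: x ahead of the robot, y to its left, z up, the work surface at z = 0. Lengths are in m, angles in degrees, forces in N, time in s.
With the tool pointing down it reaches from about 0.4 to 0.85 m from the base axis. Payload 10.4 kg.
Tool frame: the origin (TCP) lies at the very end of the fingers, on their centre line; the grasp point (between the pads) lies 19 mm behind it; z points along the fingers, y is the line along which they close (so a half turn about z gives the same grasp; the last joint's range is limited). The gripper opens to 87 mm and grips with 3 to 60 N. Pads are 19 mm wide; open, the fingers measure 117 mm over their backs; the gripper's body (75 mm by 190 mm) begins 51 mm behind the grasp point.
Start: joints at [72.33, 19.034, -3.707, 83.658, 1.238, 77.344, -5.071], TCP at [0.176, -0.6, 0.223] pointing down, gripper open.
Joint ranges: [-148.97, 148.97], [-28.65, 121.19], [-84.17, 76.75], [9.2, 138.47], [-72.65, 252.65], [3.7, 117.97], [-149.18, 149.18]. Speed limits (degrees/s): [127.2, 127.2, 159.86, 159.86, 180, 180, 180].

### API

Orientations are given as a 3x3 rotation matrix whose columns are the frame's x, y, z axes.
In Python, from workcell import env, camrig gives the robot as it stands (env), with the cameras (camrig).
- The arm moves only by the tool nudge_tcp, called after "Call:" in YAML: its name, and indented under it one key for each argument. Schema: {"type":"object","properties":{"rows":{"type":"array","items":{"type":"object","properties":{"rotvec":{"type":"array","items":{"type":"number"},"minItems":3,"maxItems":3},"trans":{"type":"array","items":{"type":"number"},"minItems":3,"maxItems":3},"jaw":{"type":"number"}},"additionalProperties":false,"required":["jaw"]},"minItems":1,"maxItems":12},"clamp_n":{"type":"number"},"only":{"type":"string"},"quiet":{"type":"boolean"},"lines":{"type":"string"}},"required":["rows"],"additionalProperties":false}. rows is a list of rows, 1 to 12 of them, each an object with the fields rotvec (a list: a rotation vector rx, ry, rz in degrees), trans (a list: dx, dy, dz in m), jaw (the opening from 0.0 (shut) to 1.0 (fully open)); a field left out counts as zero (the opening has to be given); each row shifts and turns the commanded pose from where the row before left it, along the tool's axes as they then stand; what a row does not reach is not made up. A row lasts 1/8 s, in which the tool goes at most 0.0625 m and 10.7 degrees, less where a joint would pass 70% of its speed; a pose out of reach is approached as far as the arm can. The fingers move at their own pace and stop on an object; clamp_n is the grip in N (left out, the last holds). Time passes only in rows, so rows that do not move let the fingers close. The tool returns the time, the measured TCP pose, the force, the opening and the grip force at its end. only (a regular expression) keeps the lines of the reply that match it, lines (a string "A,B") keeps lines A to B, and quiet returns only ok. Input that does not fit is refused with a message, and nothing moves.
- env.sense(): the state, without advancing time (a new reading comes with each control period).
- camrig.get_image(name): name is "side" or "top"; returns the picture (480x640x3 uint8, blue, green, red); there is no depth.
- camrig.camera_model(name): a dict with "camera_matrix" (3x3 intrinsics, pixels), "xyz" and "rotation" of the camera in the world. Camera axes: x right, y up, looking along -z (the intrinsics and any distortion apply to the point x, -y, -z); pixel columns grow to the right and rows downward; lengths in m; the calibration is good to about 2 mm. A picture is of the moment at which its call begins. camera_model takes no time and is no camera call.
- env.hand_in(): hands the job in; it is judged then, once.
The state is a dict: "time_s": time; "joint_pos": joint angles; "joint_velocities": joint speeds; "joint_efforts": joint torques, N m; "ee_pos": TCP position; "tool_rot": TCP orientation; "force": force on the tool from outside, world axes, zero at the start; "moment": the same for the moment, N m; "gripper_width": opening from 0.0 (shut) to 1.0 (fully open); "grasp_force": force on a finger pad.
Only numpy, scipy, OpenCV 4.12 (cv2) and the standard library are available. Lean on these libraries where they do the work, as an engineer would, in place of code of your own. Each camera call takes 0.05 s, during which the arm holds its last target. There are 200 camera calls.

### The job

Lift the blank flange out of the slackened vise and lay it flat on the black bench mat, knife-edge face up, letting go there to change your grip. Then take it by its rim, set it flat in the round foam pocket of the open kit case, still knife-edge up, shut the lid fully, and only then press the latch down flush against the front of the case. Do not drop the flange or turn its knife-edge face downward, and leave the loose parts on the bench where they are.

Things in the scene. Friction and masses are not known exactly. Their poses are not given: they have to be found in the camera images.
- flange: stainless blank flange: steel disc, 54 mm diameter, 12 mm thick, 0.2 kg, four dark bolt holes. Origin at the disc's centre; its x axis is the disc's axis, out of the knife-edge face (shallow 33 mm round recess with a ridge ring; the other face is plain). At the start it stands on edge in the vise, its x axis level and along the vise's +x
- vise: dark cast-iron bench vise, fixed, 155 mm long. Origin on the bench under the middle of the jaw gap; jaws open along x (handle on the -x side) and run 75 mm along y, tops 76 mm above the bench, faces at x = -7 and +7 mm. The disc stands loose in the gap, its centre 78 mm and top 105 mm above the bench, and lifts straight out; nothing else is above 78 mm
- mat: black rubber bench mat, fixed, 180 mm (its x) by 160 mm (its y), 2 mm thick; origin at the centre of its underside on the bench
- case: grey steel kit case, fixed: base 130 mm (x) by 180 mm (y), rim 50 mm above the bench; origin at the centre of its underside; front (latch side) to -x, lid hinge along the back edge at x = +65 mm. Grey foam inside, top 44 mm above the bench, with an eight-sided round pocket 60 mm across; beside it at +y a tray with six hex bolts that are part of the case
- pocket (a point): where the flange's centre comes when it lies in the pocket, 34 mm above the bench; axes as the case's; in the case's frame it is at x = -12, y = -25 mm. Pocket floor 28 mm above the bench (pad of 50 mm diameter). At both sides along the case's y, 34 mm wide finger notches reach to 57 mm from the pocket's centre, floor 22 mm above the bench: a gripper closing along the case's y fits
- lid (a joint): lid angle, rad: 0 shut flat on the rim, grows as it opens up and back; 1.57 upright; starts at 1.68 to 1.88 (stop at 1.95). A stiff hinge holds it at any angle; 1 to 4 N at the front edge turn it. The lid is 130 by 180 mm, 20 mm thick
- lid_hinge (a point): middle of the lid's hinge axis, 50 mm above the bench; axes turn with the lid: when shut they are the case's (y along the hinge), the lid reaching 130 mm to -x and 20 mm to +z (outer face at z = 20 mm)
- lid_edge (a point): middle of the lid's front edge on its outer (top) face, 130 mm from the hinge; when shut it is 70 mm above the bench
- latch (a joint): latch angle, rad: 0 flush down on the case's front, 1.57 straight out from the lid's front, more is folded up; starts at 1.3 to 1.9. Friction holds it at any angle; about 1 N at its tip turns it
- latch_tip (a point): free end of the latch, a steel flap 40 mm wide, 40 mm long from its pivot, 4 mm thick, with a 9 mm lip at the end. The pivot is at the middle of the lid's front, 7 mm out from the lid's front face; 60 mm above the bench when the lid is shut
- gasket: flat silver gasket ring, 48 mm across, 2 mm thick, loose on the bench: leave it; origin at the centre of its underside
- wrench_head: torque wrench head, 94 mm long, blue with steel ends, 30 mm tall, loose on the bench: leave it; origin on its underside near its middle
- wing_nut: brass wing nut, 45 mm over the wings, loose on the bench: leave it; origin at the centre of its underside

How it is judged:
By the outcome, as a careful person would: the job done as asked, in the order asked, and still so for the second after the job is handed in, with the robot touching nothing.
It also fails if it takes over 72 s, if anything falls off the work surface, if the arm or the gripper's body presses on something with over 40 N, if the wrist force passes 120 N, or if a joint passes its speed limit or range.

## Working session

There is one attempt and no reset: what is moved stays moved. The work goes in short steps, Python scripts to look and compute and a tool call to move; the robot and the scene stay as the last step left them, time stands still between calls to the robot, and variables do not carry over. Pictures are saved under pics/ and viewed, at most 10 in all, crops included, and the job is handed in when it is done.

```bash
ls; mkdir -p pics; python3 - <<'E'
from workcell import env, camrig
import cv2,numpy as np
for n in("side","top"):
    cv2.imwrite(f"pics/{n}0.png",camrig.get_image(n)); m=camrig.camera_model(n); print(n,m)
s=env.sense();print(s)
E
```

```text
pics
workcell.py
side {'camera_matrix': array([[577.8708323 ,   0.        , 315.27655533],
       [  0.        , 577.8708323 , 245.50850853],
       [  0.        ,   0.        ,   1.        ]]), 'xyz': array([0.16722852, 0.45603852, 0.79385716]), 'rotation': array([[-0.76799007,  0.48421244, -0.41920111],
       [-0.64026129, -0.59682162,  0.48360049],
       [-0.01602292,  0.63979862,  0.76837556]])}
top {'camera_matrix': array([[440.86343399,   0.        , 320.42509828],
       [  0.        , 440.86343399, 239.37137473],
       [  0.        ,   0.        ,   1.        ]]), 'xyz': array([0.41245772, 0.01347622, 0.83333314]), 'rotation': array([[-0.01001122,  0.9796348 , -0.20053787],
       [-0.99994107, -0.01064992, -0.00210634],
       [-0.00419916,  0.20050496,  0.97968369]])}
{'time_s': 0.1, 'joint_pos': array([72.3297398 , 19.06955714, -3.7056933 , 83.70310989,  1.23721729,
       77.34347662, -5.07060817]), 'joint_velocities': array([-0.01257647, -0.08234518, -0.00051602, -0.14783854, -0.0837034 ,
        0.02487725, -0.13385614]), 'joint_efforts': array([ 7.29200419e-04, -6.24546933e+01,  2.41830829e-02, -3.90724039e+01,
       -6.16046414e-02,  3.64149653e-02,  2.67206042e-05]), 'ee_pos': array([ 0.17608703, -0.59930187,  0.22180435]), 'tool_rot': array([[ 9.59435891e-01,  2.81926553e-01, -4.35178203e-04],
       [ 2.81926882e-01, -9.59435067e-01,  1.25899863e-03],
       [-6.25800837e-05, -1.33061691e-03, -9.99999113e-01]]), 'force': array([ 0.47696187,  0.13033251, -0.47714794]), 'moment': array([ 0.06251613, -0.05469499,  0.01223055]), 'grasp_force': 0.0, 'gripper_width': 0.9978041842972467}
```

View pics/side0.png

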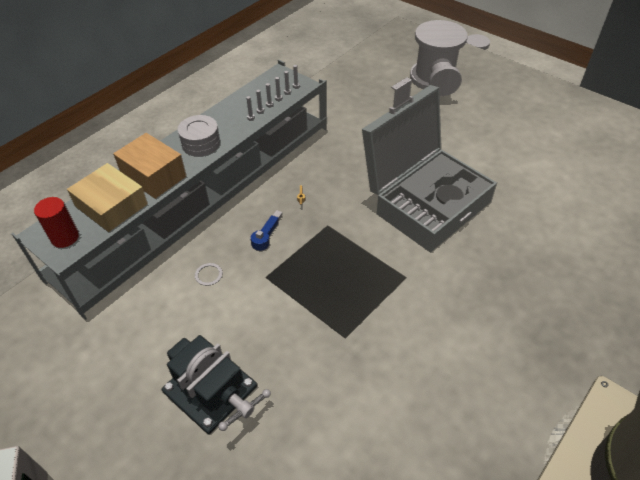

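View pics/top0.png

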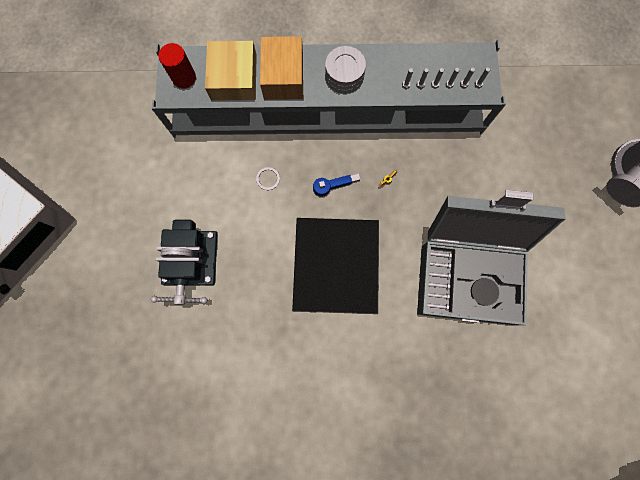

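The top view shows the vise at about (182,255), the mat at (336,265), the case at (475,285) with its lid open and latch up at (515,198), and the gasket, wrench and wing nut between rows 165 and 195. The side view shows the flange in the vise at (203,365), the mat at (336,280) and the pocket at (452,192). Next: a zoomed mosaic.

```bash
cat > h.py <<'E'
import cv2,numpy as np
from workcell import env, camrig
C={n:camrig.camera_model(n) for n in("side","top")}
def ray(n,u,v):
    m=C[n];K=m["camera_matrix"];d=np.array([(u-K[0,2])/K[0,0],-(v-K[1,2])/K[1,1],-1.])
    return m["xyz"],m["rotation"]@d
def plane(n,u,v,z):
    o,d=ray(n,u,v);return o+d*(z-o[2])/d[2]
def proj(n,p):
    m=C[n];K=m["camera_matrix"];q=(np.asarray(p)-m["xyz"])@m["rotation"];q=q/-q[...,2:]
    return np.stack([K[0,0]*q[...,0]+K[0,2],-K[1,1]*q[...,1]+K[1,2]],-1)
def tri(a,b):
    (o1,d1),(o2,d2)=ray("side",*a),ray("top",*b)
    t=np.linalg.lstsq(np.stack([d1,-d2],1),o2-o1,rcond=None)[0]
    p,q=o1+d1*t[0],o2+d2*t[1];return (p+q)/2,np.linalg.norm(p-q)
E
python3 - <<'E'
import cv2,numpy as np
s=cv2.imread("pics/side0.png");t=cv2.imread("pics/top0.png")
def c(i,x,y,w=100,h=75,k=4):
    i=cv2.resize(i[y:y+h,x:x+w],None,fx=k,fy=k,interpolation=cv2.INTER_CUBIC)
    return cv2.convertScaleAbs(i,alpha=1.5,beta=15)
a=np.hstack([c(s,155,328),c(t,140,220)])
b=np.hstack([cv2.resize(c(s,360,75,140,180,2),(400,300)) if 0 else cv2.resize(c(s,360,120,140,105,4),(400,300)),cv2.resize(c(t,415,210,160,120,4),(400,300))])
cv2.imwrite("pics/z1.png",np.vstack([a,b]))
E
```

```text
(no output)
```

View pics/z1.png

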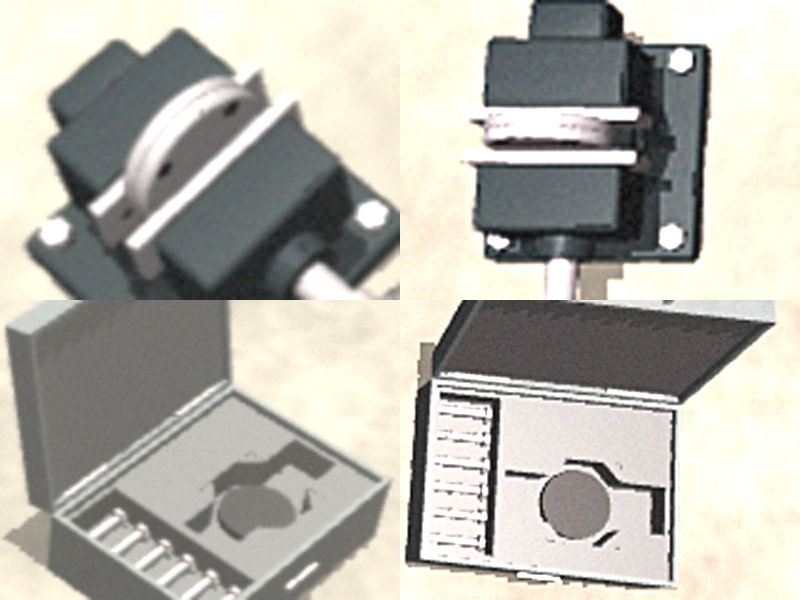

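The mosaic shows the flange upright between the bright jaw plates with its plain, bolt-holed face toward the side camera, so the knife-edge faces +x. The pocket pad is a dark circle near top pixel (485,292), with finger notches on both sides. Now I'll measure.

```bash
python3 - <<'E'
from h import *
S=cv2.imread("pics/side0.png");T=cv2.imread("pics/top0.png")
np.set_printoptions(precision=4,suppress=True)
def blobs(I,roi,lo,hi,amin=60):
    x,y,w,h=roi;g=cv2.cvtColor(I,cv2.COLOR_BGR2GRAY)[y:y+h,x:x+w]
    m=cv2.inRange(g,lo,hi)
    return [c+[x,y] for c in cv2.findContours(m,cv2.RETR_EXTERNAL,cv2.CHAIN_APPROX_NONE)[0] if cv2.contourArea(c)>amin]
# mat
for n,I,roi in(("side",S,(255,215,165,130)),("top",T,(280,205,115,120))):
    c=max(blobs(I,roi,0,50),key=cv2.contourArea)
    q=cv2.approxPolyDP(cv2.convexHull(c),8,True)[:,0]
    P=np.array([plane(n,*p,.002) for p in q]);print(n,"mat",P[:,:2].tolist(),P.mean(0))
# pocket
for n,I,roi in(("side",S,(432,175,40,32)),("top",T,(465,272,40,40))):
    g=cv2.cvtColor(I,cv2.COLOR_BGR2GRAY);x,y,w,h=roi
    print(n,"\n",g[y:y+h:2,x:x+w:2])
# jaw
for n,I,roi in(("side",S,(160,335,80,75)),("top",T,(150,235,60,35))):
    for c in blobs(I,roi,110,255,25):
        r=cv2.minAreaRect(c);print(n,r,cv2.boxPoints(r).tolist())
E
```

```text
side mat [[0.6106887725652169, -0.08670285056958044], [0.46109793020120304, -0.06462189845596727], [0.44422909529414434, -0.0408374675627064], [0.44522217144219933, 0.07169094700934941], [0.6184767658726821, 0.06343195042315791]] [ 0.5159 -0.0114  0.002 ]
top mat [[0.6255405629158683, 0.06038754150270926], [0.6197944264280506, -0.09687762757004434], [0.4416892711245655, -0.0885717137928452], [0.44881711181125516, 0.06959620579070322]] [ 0.534  -0.0139  0.002 ]
side 
 [[118 119 118 119 119 119 117 115 114 116 115  83  58  59  58  59  57  57
   58  59]
 [118 118 118 119 109  66  65  67  64  67  61  59  57  60  71  69  58  58
   58  59]
 [118 118 116 107  60  60  59  59  61  58  59  58  58  84 119 117  96  64
   60  59]
 [119 117  84  56  55  57  57  58  60  60  56  64 113 116 120 121 119 117
   77  61]
 [114  77  55  56  56  58  58  59  57  58  66 114 120 119 118 120 120 120
  119 118]
 [115 103  55  55  70  96  80  75  70  74  83 107 115 120 119 119 119 120
  117 122]
 [119 107  62  92  76  73  73  74  73  74  74  73  80 103 118 121 121 108
  112 107]
 [118 110 111  79  74  75  73  75
[... 2324 characters left out ...]
46  81  79 147 139
  138 141]
 [152 149 148 146 146 151 148 147 145 147 145 145 143 142 145 144 144 145
  145 145]]
side ((234.5, 401.5), (15.0, 9.0), 90.0) [[230.0, 394.0], [239.0, 394.0], [239.0, 409.0], [230.0, 409.0]]
side ((207.8507843017578, 356.0886535644531), (44.04362106323242, 74.22367095947266), 65.29756927490234) [[164.9320068359375, 351.59130859375], [232.36349487304688, 320.57281494140625], [250.76956176757812, 360.58599853515625], [183.33807373046875, 391.6044921875]]
side ((178.5, 372.0), (74.0, 37.0), 90.0) [[160.0, 335.0], [197.0, 335.0], [197.0, 409.0], [160.0, 409.0]]
top ((174.5, 252.0), (34.0, 49.0), 90.0) [[150.0, 235.0], [199.0, 235.0], [199.0, 269.0], [150.0, 269.0]]
```

```bash
python3 - <<'E'
from h import *
S=cv2.imread("pics/side0.png");T=cv2.imread("pics/top0.png")
np.set_printoptions(precision=4,suppress=True)
g=cv2.cvtColor(T,cv2.COLOR_BGR2GRAY)
m=np.zeros_like(g);m[272:312,465:505]=cv2.inRange(g,68,95)[272:312,465:505]
m=cv2.morphologyEx(m,cv2.MORPH_OPEN,np.ones((5,5)))
c=max(cv2.findContours(m,0,1)[0],key=cv2.contourArea);e=cv2.fitEllipse(c);print("top pad",e)
p=plane("top",*e[0],.028);print("pocket@28",p)
a=np.linspace(0,2*np.pi,60);cir=p+.025*np.c_[np.cos(a),np.sin(a),0*a]
q=proj("side",cir);print("pred side u",q[:,0].min(),q[:,0].max(),"vtop",q[:,1].min(), q[:,1].max())
g=cv2.cvtColor(S,cv2.COLOR_BGR2GRAY);m=cv2.inRange(g,69,82);n=np.zeros_like(m);n[183:205,434:466]=m[183:205,434:466]
n=cv2.morphologyEx(n,cv2.MORPH_OPEN,np.ones((3,3)));print("side pad bbox",cv2.boundingRect(n))
s=lambda X,Y:(155+X/4,328+Y/4)
t=lambda X,Y:(140+(X-400)/4,220+Y/4)
for k,a,b in(("-x jaw +y",(128,243),(466,152)),("-x jaw -y",(290,97),(637,152)),("+x jaw +y",(92,207),(472,114)),("+x jaw -y",(258,68),(650,114))):
    print(k,*tri(s(*a),t(*b)))
# base bolts
for k,a,b in(("disc +y tangent-ish",(130,190),(484,128)),):
    print(k,*tri(s(*a),t(*b)))
for k,(X,Y) in dict(dl=(484,128),dr=(612,128)).items(): print(k,plane("top",*t(X,Y),.09))
# case corners z1 bottom: side scale 400/140, top 2.5
sc=lambda X,Y:(360+X*.35,120+(Y-300)*.35); tc=lambda X,Y:(415+(X-400)/2.5,210+(Y-300)/2.5)
for k,a,b in(("rim front -y",(389,481),(677,584)),("rim back -y",(231,390),(681,404)),("rim back +y",(55,512),(432,378))):
    print(k,*tri(sc(*a),tc(*b)))
E
```

```text
top pad ((485.0594482421875, 291.46588134765625), (25.101619720458984, 26.821346282958984), 127.23326110839844)
pocket@28 [ 0.4774 -0.2831  0.028 ]
pred side u 434.52185530813966 461.7156624382126 vtop 181.73092384823562 200.7481060096194
side pad bbox (437, 185, 26, 16)
-x jaw +y [0.5382 0.3039 0.0663] 0.001947129331480882
-x jaw -y [0.5372 0.2288 0.0641] 0.0031805467370392302
+x jaw +y [0.556  0.3026 0.0676] 0.00041572993408056365
+x jaw -y [0.5562 0.2258 0.0591] 0.0009248157822925384
disc +y tangent-ish [0.5469 0.2926 0.0772] 0.002087406442167841
dl [0.5455 0.2885 0.09  ]
dr [0.5449 0.2336 0.09  ]
rim front -y [ 0.4176 -0.3492  0.0344] 0.003783354390818744
rim back -y [ 0.5484 -0.3684  0.0281] 0.003665584434470695
rim back +y [ 0.5664 -0.182   0.0433] 0.005097895171236266
```

```bash
python3 - <<'E'
from h import *
np.set_printoptions(precision=4,suppress=True)
S=cv2.imread("pics/side0.png");T=cv2.imread("pics/top0.png")
s=lambda X,Y:(155+X/4,328+Y/4)
t=lambda X,Y:(140+(X-400)/4,220+Y/4)
for k,a,b in(("-x jaw +y",(128,243),(466,152)),("-x jaw -y",(290,97),(637,152)),("+x jaw +y",(92,207),(472,114)),("+x jaw -y",(258,68),(650,114))):
    print(k,plane("side",*s(*a),.076),plane("top",*t(*b),.076))
sc=lambda X,Y:(360+X*.35,120+(Y-300)*.35); tc=lambda X,Y:(415+(X-400)/2.5,210+(Y-300)/2.5)
for k,a,b in(("rim front -y",(389,481),(677,584)),("rim back -y",(231,390),(681,404)),("rim back +y",(55,512),(432,378))):
    print(k,plane("side",*sc(*a),.05),plane("top",*tc(*b),.05))
# mat lines
for n,I,roi in(("side",S,(255,215,165,130)),("top",T,(280,205,115,120))):
    g=cv2.cvtColor(I,cv2.COLOR_BGR2GRAY);x,y,w,h=roi;m=np.zeros_like(g);m[y:y+h,x:x+w]=cv2.inRange(g,0,45)[y:y+h,x:x+w]
    m=cv2.morphologyEx(m,cv2.MORPH_OPEN,np.ones((7,7)))
    c=max(cv2.findContours(m,0,1)[0],key=cv2.contourArea)
    q=cv2.approxPolyDP(cv2.convexHull(c),8,True)[:,0];print(n,q.tolist(),np.array([plane(n,*p,.002)[:2] for p in q]).tolist())
# blobs on bench: gasket, wrench blue, nut centroids
hs={n:cv2.cvtColor(I,cv2.COLOR_BGR2HSV) for n,I in(("side",S),("top",T))}
for k,lo,hi,rs,rt in(("blue",(105,120,40),(130,255,255),(240,200,60,60),(300,165,70,40)),("brass",(15,120,80),(30,255,255),(290,175,25,40),(370,160,40,40))):
    for n,r in(("side",rs),("top",rt)):
        x,y,w,h=r;m=cv2.inRange(hs[n],lo,hi)[y:y+h,x:x+w];M=cv2.moments(m,True);u,v=x+M["m10"]/M["m00"],y+M["m01"]/M["m00"];print(k,n,M["m00"],plane(n,u,v,.01))
E
```

```text
-x jaw +y [0.5323 0.3056 0.076 ] [0.5375 0.3008 0.076 ]
-x jaw -y [0.5297 0.2319 0.076 ] [0.5367 0.2263 0.076 ]
+x jaw +y [0.5518 0.3044 0.076 ] [0.5543 0.2993 0.076 ]
+x jaw -y [0.5468 0.2309 0.076 ] [0.5534 0.2214 0.076 ]
rim front -y [ 0.411  -0.3339  0.05  ] [ 0.4191 -0.3411  0.05  ]
rim back -y [ 0.536  -0.3458  0.05  ] [ 0.5463 -0.3571  0.05  ]
rim back +y [ 0.5605 -0.1774  0.05  ] [ 0.5673 -0.1792  0.05  ]
side [[290, 265], [271, 280]] [[0.6051287552699224, 0.019138581860567383], [0.608854778825391, 0.06379410755207932]]
top [[297, 218], [378, 220], [377, 312], [293, 310]] [[0.6255405629158683, 0.06038754150270926], [0.6197944264280506, -0.09687762757004434], [0.4435255184476821, -0.0886373379510071], [0.4487981068020753, 0.06773161486567804]]
blue side 375.0 [0.6838 0.0009 0.01  ]
blue top 346.0 [ 0.6922 -0.0044  0.01  ]
brass side 68.0 [ 0.6953 -0.1143  0.01  ]
brass top 78.0 [ 0.7021 -0.1175  0.01  ]
```

Call:
nudge_tcp:
  rows:
    - {"trans":[0.0373, -0.0452, 0], "jaw":1}
    - {"trans":[0.0373, -0.0452, 0], "jaw":1}
    - {"trans":[0.0373, -0.0452, 0], "jaw":1}
    - {"trans":[0.0373, -0.0452, 0], "jaw":1}
    - {"trans":[0.0373, -0.0452, 0], "jaw":1}
    - {"trans":[0.0373, -0.0452, 0], "jaw":1}
    - {"trans":[0.0373, -0.0452, 0], "jaw":1}
    - {"trans":[0.0373, -0.0452, 0], "jaw":1}
    - {"trans":[0.0373, -0.0452, 0], "jaw":1}
    - {"trans":[0.0373, -0.0452, 0], "jaw":1}
    - {"trans":[0.0373, -0.0452, 0], "jaw":1}
    - {"trans":[0.0373, -0.0452, 0], "jaw":1}

```text
time_s: 1.6
ee_pos: [0.453, 0.0486, 0.2226]
tool_rot: [[0.96, 0.281, 0.001], [0.281, -0.96, -0.001], [0.0, 0.001, -1.0]]
force: [1.1, -1.0, -1.2]
gripper_width: 1.0
grasp_force: 0.0
```

Call:
nudge_tcp:
  rows:
    - {"trans":[0.0373, -0.0452, 0], "jaw":1}
    - {"trans":[0.0373, -0.0452, 0], "jaw":1}
    - {"trans":[0.0373, -0.0452, 0], "jaw":1}
    - {"rotvec":[0, 0, 8.7], "trans":[0.0373, -0.0452, 0], "jaw":1}
    - {"rotvec":[0, 0, 8.7], "jaw":1}
    - {"jaw":1}

```text
time_s: 2.35
ee_pos: [0.5446, 0.263, 0.2218]
tool_rot: [[1.0, -0.016, -0.001], [-0.016, -1.0, -0.0], [-0.001, 0.0, -1.0]]
force: [0.0, -0.5, 0.3]
gripper_width: 0.998
grasp_force: 0.0
```

```bash
python3 - <<'E'
from h import *
np.set_printoptions(precision=2,suppress=True)
S=camrig.get_image("side");T=camrig.get_image("top");cv2.imwrite("pics/side1.png",S);cv2.imwrite("pics/top1.png",T)
s=env.sense();p=s["ee_pos"];R=s["tool_rot"];print(p)
for n in("side","top"): print(n,[proj(n,p+R@np.array([a,b,0])) for b in(.0435,-.0435) for a in(0,)])
def c(i,n):
    u,v=proj(n,p).astype(int);x=min(max(u-70,0),500);y=min(max(v-70,0),340);print(n,x,y)
    return cv2.convertScaleAbs(cv2.resize(i[y:y+140,x:x+140],(400,400),interpolation=cv2.INTER_CUBIC),alpha=1.6,beta=20)
cv2.imwrite("pics/z2.png",np.hstack([c(S,"side"),c(T,"top")]))
E
```

```text
[0.55 0.26 0.22]
side [array([211.3 , 278.73]), array([156., 325.])]
top [array([177.04, 236.15]), array([115.87, 235.9 ])]
side 114 231
top 76 166
```

View pics/z2.png

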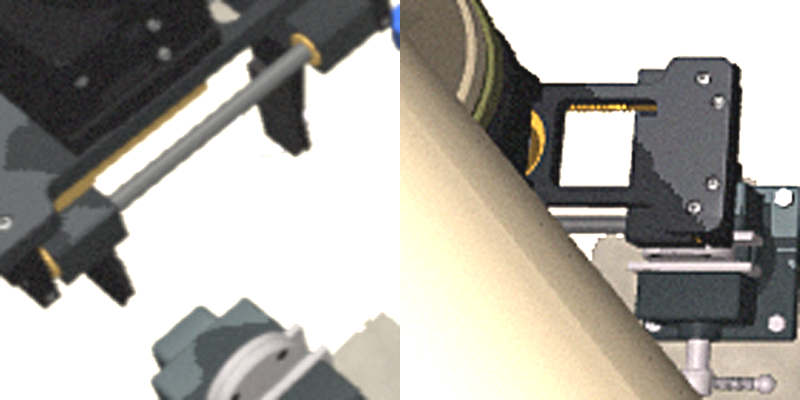

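The fingertips show at side pixels (219,284) and (158,337), about (+2,+3.5) px from where the model puts them. The pocket has the same side-versus-top mismatch, so I'll correct the side camera by that shift and trust the top one. Now I'll lower over the rim.

```bash
sed -i 's|^def ray(n,u,v):|def ray(n,u,v):\n    if n=="side":u,v=u-2,v-3.5|; s|+K\[1,2\]\],-1)|+K[1,2]],-1)+(np.array([2,3.5]) if n=="side" else 0)|' h.py
python3 - <<'E'
from h import *
np.set_printoptions(precision=4,suppress=True)
s=lambda X,Y:(155+X/4,328+Y/4)
t=lambda X,Y:(140+(X-400)/4,220+Y/4)
for k,a,b in(("-x jaw +y",(128,243),(466,152)),("-x jaw -y",(290,97),(637,152)),("+x jaw +y",(92,207),(472,114)),("+x jaw -y",(258,68),(650,114))): print(k,*tri(s(*a),t(*b)))
sc=lambda X,Y:(360+X*.35,120+(Y-300)*.35); tc=lambda X,Y:(415+(X-400)/2.5,210+(Y-300)/2.5)
for k,a,b in(("rim front -y",(389,481),(677,584)),("rim back -y",(231,390),(681,404)),("rim back +y",(55,512),(432,378))): print(k,*tri(sc(*a),tc(*b)))
E
```

```text
-x jaw +y [0.5389 0.3027 0.0727] 0.0020955097920490585
-x jaw -y [0.5379 0.228  0.0711] 0.0009755563832469482
+x jaw +y [0.5566 0.3014 0.0742] 0.0045065616592920585
+x jaw -y [0.5567 0.225  0.0663] 0.003311112782190984
rim front -y [ 0.4191 -0.3421  0.0478] 0.00012289852021564368
rim back -y [ 0.5479 -0.3604  0.0426] 0.0008205430122350891
rim back +y [ 0.5661 -0.1781  0.0549] 0.0004666884374464794
```

Call:
nudge_tcp:
  rows:
    - {"trans":[0.001, 0.0015, 0.045], "jaw":1}
    - {"trans":[0, 0, 0.045], "jaw":1}
    - {"trans":[0, 0, 0.03], "jaw":1}
    - {"trans":[0, 0, 0.019], "jaw":1}
    - {"jaw":1}

```text
time_s: 3.08
ee_pos: [0.5457, 0.26, 0.083]
tool_rot: [[1.0, -0.018, -0.001], [-0.018, -1.0, -0.001], [-0.001, 0.001, -1.0]]
force: [-0.2, -0.5, 1.3]
gripper_width: 1.0
grasp_force: 0.0
```

Call:
nudge_tcp:
  rows:
    - {"trans":[0, -0.001, 0.0028], "jaw":1}
    - {"jaw":0.8}
    - {"jaw":0.5}
    - {"jaw":0.5}
    - {"jaw":0.5}
    - {"jaw":0.5}
  clamp_n: 25

```text
time_s: 3.82
ee_pos: [0.5463, 0.2646, 0.0822]
tool_rot: [[1.0, -0.016, 0.002], [-0.016, -1.0, 0.004], [0.002, -0.004, -1.0]]
force: [-0.8, 5.6, 5.0]
gripper_width: 0.589
grasp_force: 25.1
```

Call:
nudge_tcp:
  rows:
    - {"jaw":0.8}
    - {"trans":[0, -0.003, 0], "jaw":0.8}
    - {"trans":[0, 0, 0.002], "jaw":0.8}
    - {"jaw":0.8}
  clamp_n: 25

```text
time_s: 4.32
ee_pos: [0.5458, 0.2644, 0.0782]
tool_rot: [[1.0, -0.018, -0.001], [-0.018, -1.0, -0.001], [-0.001, 0.001, -1.0]]
force: [-0.4, 0.2, 0.7]
gripper_width: 0.798
grasp_force: 0.0
```

Call:
nudge_tcp:
  rows:
    - {"jaw":0.5}
    - {"jaw":0.5}
    - {"jaw":0.5}
  clamp_n: 40

```text
time_s: 4.7
ee_pos: [0.5461, 0.2658, 0.0792]
tool_rot: [[1.0, -0.017, 0.001], [-0.017, -1.0, 0.001], [0.001, -0.001, -1.0]]
force: [-0.1, 3.6, 1.2]
gripper_width: 0.601
grasp_force: 40.0
```

Call:
nudge_tcp:
  rows:
    - {"trans":[0, 0, -0.003], "jaw":0.5}
    - {"trans":[0, 0, -0.005], "jaw":0.5}
    - {"trans":[0, 0, -0.008], "jaw":0.5}
    - {"jaw":0.5}

```text
time_s: 5.2
ee_pos: [0.5464, 0.2651, 0.0956]
tool_rot: [[1.0, -0.018, 0.001], [-0.018, -1.0, 0.0], [0.001, -0.0, -1.0]]
force: [-0.4, -0.7, -1.6]
gripper_width: 0.6
grasp_force: 39.9
```

Call:
nudge_tcp:
  rows:
    - {"trans":[0, 0, -0.02], "jaw":0.5}
    - {"trans":[0, 0, -0.035], "jaw":0.5}
    - {"trans":[0, 0, -0.035], "jaw":0.5}
    - {"trans":[0, 0, -0.015], "jaw":0.5}
    - {"trans":[0, 0.03, 0], "jaw":0.5}
    - {"trans":[0, 0.05, 0], "jaw":0.5}
    - {"rotvec":[0, 7.5, 0], "trans":[0, 0.05, 0], "jaw":0.5}
    - {"rotvec":[0, 7.5, 0], "trans":[0, 0.05, 0], "jaw":0.5}
    - {"rotvec":[0, 7.5, 0], "trans":[0, 0.05, 0], "jaw":0.5}
    - {"rotvec":[0, 7.5, 0], "trans":[0, 0.035, 0], "jaw":0.5}
    - {"rotvec":[0, 7.5, 0], "trans":[0, 0.014, 0], "jaw":0.5}
    - {"rotvec":[0, 7.5, 0], "jaw":0.5}

```text
time_s: 6.7
ee_pos: [0.5403, -0.0162, 0.2]
tool_rot: [[0.704, -0.022, 0.71], [-0.014, -1.0, -0.016], [0.71, 0.001, -0.704]]
force: [0.2, 3.2, -2.4]
gripper_width: 0.597
grasp_force: 40.0
```

Call:
nudge_tcp:
  rows:
    - {"jaw":0.5}

```text
time_s: 6.82
ee_pos: [0.5384, -0.0139, 0.1971]
tool_rot: [[0.71, -0.018, 0.704], [-0.012, -1.0, -0.013], [0.704, 0.0, -0.71]]
force: [0.1, 0.5, -2.3]
gripper_width: 0.601
grasp_force: 40.0
```

```bash
python3 -c "
from h import *
print(env.sense()['joint_pos'])
S=camrig.get_image('side');T=camrig.get_image('top');cv2.imwrite('pics/side2.png',S);cv2.imwrite('pics/top2.png',T)
p=env.sense()['ee_pos']
def c(i,n):
    u,v=proj(n,p).astype(int);x,y=u-60,v-60;print(n,x,y)
    return cv2.convertScaleAbs(cv2.resize(i[y:y+120,x:x+120],(400,400),interpolation=cv2.INTER_CUBIC),alpha=1.6,beta=20)
cv2.imwrite('pics/z3.png',np.hstack([c(S,'side'),c(T,'top')]))
"
```

```text
[ 32.61205927 -18.86245155 -33.79404082 135.68558315 -24.70396522
  16.47051315 -74.0246602 ]
side 272 133
top 279 179
```

View pics/z3.png

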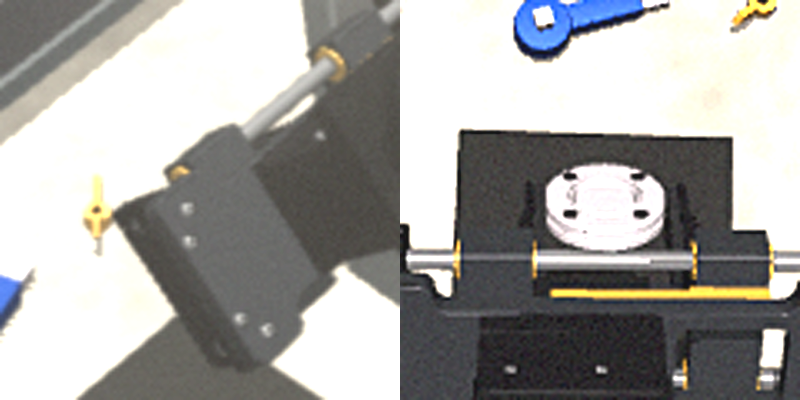

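The flange is held by its rim and tilted 45°, with the knife-edge recess facing up at top pixel (460,240) over the mat. Lowering.

Call:
nudge_tcp:
  rows:
    - {"trans":[-0.02, 0, 0.025], "jaw":0.5}
    - {"trans":[-0.03, 0, 0.038], "jaw":0.5}
    - {"trans":[-0.03, 0, 0.038], "jaw":0.5}
    - {"trans":[-0.0185, 0, 0.0225], "jaw":0.5}
    - {"jaw":0.5}
    - {"trans":[-0.0042, 0, 0.0043], "jaw":0.5}
    - {"jaw":0.5}

```text
time_s: 7.8
ee_pos: [0.5425, -0.012, 0.1015]
tool_rot: [[0.729, -0.008, 0.684], [-0.008, -1.0, -0.004], [0.684, -0.002, -0.729]]
force: [0.9, -0.1, -0.9]
gripper_width: 0.6
grasp_force: 40.0
```

```bash
python3 -c "
from h import *
s=env.sense();print(s['joint_pos'].round(1),s['joint_velocities'].round(1))"
```

```text
[ 67.1  -7.4 -69.  138.3 -72.1   3.8 -24.3] [-1.1 -0.3  0.7  0.5 -0.3 -0.4  0.2]
```

Call:
nudge_tcp:
  rows:
    - {"trans":[0.014, 0, 0.014], "jaw":0.5}
    - {"trans":[0.014, 0, 0.014], "jaw":0.5}
    - {"jaw":0.5}

```text
time_s: 8.18
ee_pos: [0.5614, -0.0131, 0.1065]
tool_rot: [[0.732, -0.006, 0.682], [-0.006, -1.0, -0.003], [0.682, -0.002, -0.732]]
force: [0.2, 0.3, -2.2]
gripper_width: 0.597
grasp_force: 40.0
```

Call:
nudge_tcp:
  rows:
    - {"rotvec":[0, -3, 0], "trans":[0.011, 0, 0.0102], "jaw":0.5}
    - {"rotvec":[0, -5, 0], "trans":[0.011, 0, 0.0102], "jaw":0.5}
    - {"jaw":0.5}

```text
time_s: 8.55
ee_pos: [0.5652, 0.0044, 0.1081]
tool_rot: [[0.762, 0.027, 0.647], [-0.003, -0.999, 0.046], [0.647, -0.038, -0.761]]
force: [0.2, 0.5, -2.5]
gripper_width: 0.598
grasp_force: 40.0
```

```bash
python3 -c "
from h import *
s=env.sense();print(s['joint_pos'].round(1))"
```

```text
[ 78.2  -1.8 -80.2 132.9 -21.3   7.5 -71.8]
```

Call:
nudge_tcp:
  rows:
    - {"jaw":0.5}
    - {"jaw":0.5}

```text
time_s: 8.8
ee_pos: [0.5645, 0.0035, 0.1075]
tool_rot: [[0.763, 0.025, 0.646], [-0.005, -0.999, 0.044], [0.647, -0.037, -0.762]]
force: [0.4, -0.1, -0.4]
gripper_width: 0.598
grasp_force: 40.0
```

```bash
python3 -c "
from h import *
s=env.sense();print(s['joint_pos'].round(1),s['joint_velocities'].round(1))"
```

```text
[ 78.5  -1.9 -80.4 133.  -21.3   7.5 -71.8] [ 0.6  0.  -0.3 -0.1  1.7 -0.  -1.4]
```

Call:
nudge_tcp:
  rows:
    - {"rotvec":[0, -6, 0], "trans":[0.013, 0, -0.015], "jaw":0.5}
    - {"rotvec":[0, -7, 0], "trans":[0.012, 0, -0.017], "jaw":0.5}
    - {"rotvec":[0, -7, 0], "trans":[0.01, 0, -0.018], "jaw":0.5}
    - {"jaw":0.5}

```text
time_s: 9.3
ee_pos: [0.5668, 0.0068, 0.1645]
tool_rot: [[0.928, 0.035, 0.371], [0.013, -0.998, 0.062], [0.373, -0.052, -0.926]]
force: [1.1, 1.3, -1.8]
gripper_width: 0.598
grasp_force: 39.9
```

```bash
python3 -c "
from h import *
s=env.sense();print(s['joint_pos'].round(1),s['joint_velocities'].round(1))"
```

```text
[  76.     9.8  -83.   114.    11.9   43.1 -100.6] [  1.   -5.8  -1.    6.1 -11.1  -6.4   7.1]
```

Call:
nudge_tcp:
  rows:
    - {"rotvec":[-3.2, 0, 0], "trans":[-0.005, 0.004, 0.013], "jaw":0.5}
    - {"trans":[-0.01, 0.005, 0.025], "jaw":0.5}
    - {"trans":[-0.01, 0.005, 0.025], "jaw":0.5}
    - {"trans":[-0.007, 0, 0.018], "jaw":0.5}
    - {"jaw":0.5}

```text
time_s: 9.93
ee_pos: [0.5633, -0.0064, 0.0743]
tool_rot: [[0.929, 0.015, 0.369], [0.016, -1.0, 0.002], [0.369, 0.004, -0.93]]
force: [-0.3, -0.5, -0.9]
gripper_width: 0.6
grasp_force: 39.9
```

```bash
python3 -c "
from h import *
s=env.sense();print(s['joint_pos'].round(1),s['joint_velocities'].round(1))"
```

```text
[  57.    16.6  -66.6  119.6   30.9   35.2 -117.5] [ 1.5 -1.2 -2.3 -2.5 -0.5  1.2  0.6]
```

Call:
nudge_tcp:
  rows:
    - {"rotvec":[0, 5, 0], "trans":[0.01, 0, 0.004], "jaw":0.5}
    - {"rotvec":[0, 5, 0], "trans":[0.01, 0, 0.004], "jaw":0.5}
    - {"jaw":0.5}

```text
time_s: 10.3
ee_pos: [0.586, -0.0073, 0.077]
tool_rot: [[0.85, 0.014, 0.527], [0.016, -1.0, 0.001], [0.527, 0.008, -0.85]]
force: [0.1, 0.2, -2.3]
gripper_width: 0.598
grasp_force: 39.9
```

```bash
python3 -c "
from h import *
s=env.sense();print(s['joint_pos'].round(1),s['joint_velocities'].round(1))"
```

```text
[  54.3   12.4  -62.   125.1   38.9   20.9 -126.4] [ 0.6  1.6 -1.3 -2.5 -1.6  4.2  2.3]
```

Call:
nudge_tcp:
  rows:
    - {"trans":[-0.0066, 0, 0.0106], "jaw":0.5}
    - {"trans":[-0.009, 0, 0.0146], "jaw":0.5}
    - {"trans":[-0.006, 0, 0.0097], "jaw":0.5}
    - {"jaw":0.5}

```text
time_s: 10.8
ee_pos: [0.5869, -0.0073, 0.0358]
tool_rot: [[0.851, 0.014, 0.526], [0.015, -1.0, 0.002], [0.526, 0.006, -0.851]]
force: [0.5, 0.5, -0.9]
gripper_width: 0.597
grasp_force: 39.9
```

```bash
python3 -c "
from h import *
s=env.sense();print(s['joint_pos'].round(1),s['joint_velocities'].round(1))"
```

```text
[  43.    16.   -50.9  126.6   53.4   17.4 -140.4] [ 1.4 -0.8 -1.7 -0.6 -1.4 -0.2  1.4]
```

Call:
nudge_tcp:
  rows:
    - {"trans":[-0.0026, 0, 0.0043], "jaw":0.5}
    - {"trans":[-0.0026, 0, 0.0043], "jaw":0.5}
    - {"jaw":0.5}
  clamp_n: 15

```text
time_s: 11.18
ee_pos: [0.5888, -0.0075, 0.0274]
tool_rot: [[0.848, 0.014, 0.53], [0.016, -1.0, 0.002], [0.53, 0.007, -0.848]]
force: [-5.2, -1.5, 11.9]
gripper_width: 0.613
grasp_force: 15.0
```

Call:
nudge_tcp:
  rows:
    - {"trans":[-0.0052, 0, 0.0027], "jaw":0.5}
    - {"trans":[-0.0052, 0, 0.0027], "jaw":0.5}
    - {"jaw":0.5}
  clamp_n: 10

```text
time_s: 11.55
ee_pos: [0.5814, -0.0078, 0.016]
tool_rot: [[0.85, 0.014, 0.527], [0.015, -1.0, 0.001], [0.527, 0.007, -0.85]]
force: [-2.1, -1.3, 1.5]
gripper_width: 0.615
grasp_force: 10.0
```

```bash
python3 -c "
from h import *
S=camrig.get_image('side');T=camrig.get_image('top')
s=env.sense();p=s['ee_pos'];print(s['joint_pos'].round(1))
def c(i,n):
    u,v=proj(n,p).astype(int);x,y=u-50,v-50;print(n,x,y)
    return cv2.convertScaleAbs(cv2.resize(i[y:y+100,x:x+100],(400,400),interpolation=cv2.INTER_CUBIC),alpha=1.6,beta=20)
cv2.imwrite('pics/z4.png',np.hstack([c(S,'side'),c(T,'top')]))
"
```

```text
[  34.9   16.1  -42.3  128.2   59.7   14.3 -147.6]
side 262 210
top 282 188
```

View pics/z4.png

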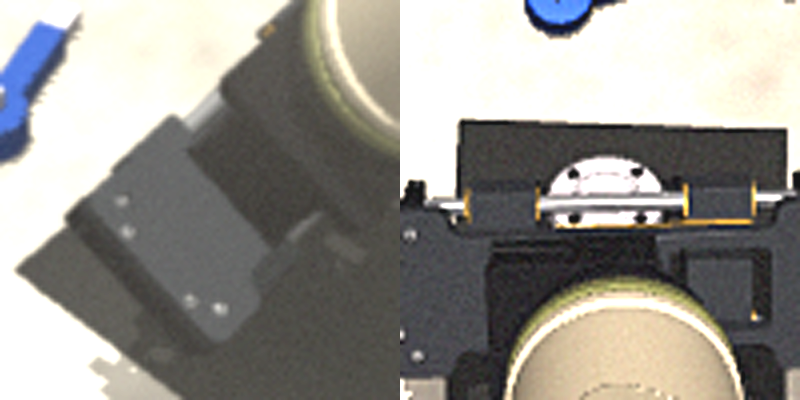

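The flange has pivoted to mostly flat in the grip, knife-edge up, with its bolt holes visible at top rows 228 to 243. I'll turn the tool more upright while pressing it flat.

Call:
nudge_tcp:
  rows:
    - {"rotvec":[0, -7, 0], "trans":[-0.002, 0, 0.001], "jaw":0.5}
    - {"rotvec":[0, -7, 0], "trans":[-0.003, 0, 0.002], "jaw":0.5}
    - {"trans":[-0.003, 0, 0.003], "jaw":0.5}
    - {"jaw":0.5}
  clamp_n: 6

```text
time_s: 12.15
ee_pos: [0.5771, -0.0099, 0.0061]
tool_rot: [[0.945, 0.01, 0.328], [0.013, -1.0, -0.008], [0.328, 0.012, -0.945]]
force: [0.8, -0.3, -0.6]
gripper_width: 0.616
grasp_force: 6.1
```

```bash
python3 -c "
from h import *
s=env.sense();print(s['joint_pos'].round(1),s['joint_velocities'].round(1))"
```

```text
[  40.4   23.5  -50.1  118.4   39.2   32.1 -124.8] [-0.4 -0.9  0.3  0.5 -0.6  0.4  0.7]
```

Call:
nudge_tcp:
  rows:
    - {"rotvec":[0, -8, 0], "trans":[0, 0, 0.001], "jaw":0.5}
    - {"rotvec":[0, -8, 0], "trans":[0, 0, 0.001], "jaw":0.5}
    - {"jaw":0.5}
  clamp_n: 4

```text
time_s: 12.52
ee_pos: [0.5793, -0.0096, 0.0044]
tool_rot: [[0.998, 0.009, 0.056], [0.01, -1.0, -0.011], [0.056, 0.012, -0.998]]
force: [0.3, -0.1, -1.6]
gripper_width: 0.621
grasp_force: 4.0
```

Call:
nudge_tcp:
  rows:
    - {"jaw":0.7}
    - {"jaw":0.85}
    - {"jaw":1}
    - {"trans":[0, 0, -0.03], "jaw":1}
    - {"trans":[0, 0, -0.06], "jaw":1}
    - {"trans":[0, 0, -0.06], "jaw":1}

```text
time_s: 13.28
ee_pos: [0.5696, -0.0082, 0.1563]
tool_rot: [[0.998, 0.01, 0.054], [0.011, -1.0, -0.012], [0.054, 0.013, -0.998]]
force: [0.7, -0.5, 0.5]
gripper_width: 0.992
grasp_force: 0.0
```

Call:
nudge_tcp:
  rows:
    - {"rotvec":[0.7, -3.1, 0], "trans":[0, -0.05, 0], "jaw":1}
    - {"rotvec":[0, 0, 7.4], "trans":[0, -0.06, 0], "jaw":1}
    - {"trans":[0.007, -0.06, 0], "jaw":1}
    - {"trans":[0, -0.04, 0], "jaw":1}
    - {"jaw":1}

```text
time_s: 13.9
ee_pos: [0.5867, 0.2047, 0.1544]
tool_rot: [[0.994, -0.113, 0.0], [-0.113, -0.994, 0.002], [0.0, -0.002, -1.0]]
force: [0.1, -1.7, -0.4]
gripper_width: 1.002
grasp_force: 0.0
```

```bash
python3 - <<'E'
from h import *
np.set_printoptions(precision=4,suppress=True)
S=camrig.get_image('side');T=camrig.get_image('top');cv2.imwrite('pics/side5.png',S);cv2.imwrite('pics/top5.png',T)
g={}
for n,I in(("side",S),("top",T)):
    g=cv2.cvtColor(I,cv2.COLOR_BGR2GRAY);u,v=proj(n,[.575,-.0095,.014]).astype(int)
    m=np.zeros_like(g);m[v-28:v+28,u-28:u+28]=cv2.inRange(g,70,255)[v-28:v+28,u-28:u+28]
    cs=sorted(cv2.findContours(m,0,1)[0],key=cv2.contourArea);c=cv2.convexHull(cs[-1]);e=cv2.fitEllipse(c);print(n,e,plane(n,*e[0],.010))
a=np.hstack([cv2.convertScaleAbs(cv2.resize(I[v-40:v+40,u-50:u+50],(400,320),interpolation=2),alpha=1.3) for I,(u,v) in((S,proj("side",[.575,-.0095,.014]).astype(int)),(T,proj("top",[.575,-.0095,.014]).astype(int)))])
cv2.imwrite("pics/z5.png",a)
E
```

```text
side ((313.2972412109375, 262.15521240234375), (28.810033798217773, 33.274749755859375), 87.74992370605469) [ 0.5812 -0.0102  0.01  ]
top ((333.8132629394531, 239.78623962402344), (28.16278648376465, 28.272016525268555), 113.125732421875) [ 0.5799 -0.0103  0.01  ]
```

View pics/z5.png

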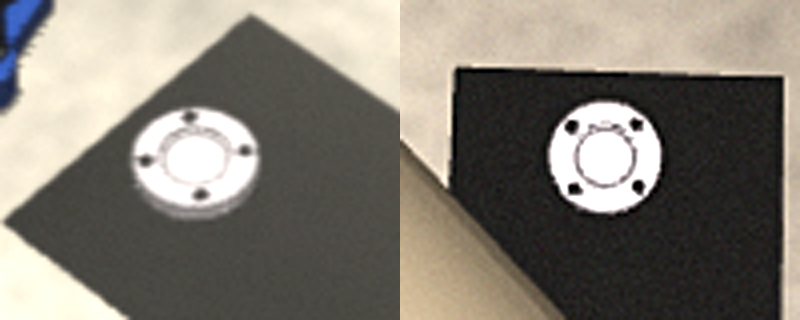

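The flange lies flat on the mat, knife-edge up, at side pixel (313,262) and top pixel (334,240). The two views agree on (0.580, -0.010). Taking it by the rim from above.

Call:
nudge_tcp:
  rows:
    - {"trans":[0.004, 0.05, 0], "jaw":1}
    - {"trans":[0.004, 0.055, 0], "jaw":1}
    - {"trans":[0.004, 0.055, 0.02], "jaw":1}
    - {"trans":[0.005, 0.0544, 0.03], "jaw":1}
    - {"trans":[0, 0, 0.045], "jaw":1}
    - {"trans":[0, 0, 0.035], "jaw":1}
    - {"jaw":1}

```text
time_s: 14.88
ee_pos: [0.5772, -0.0166, 0.0222]
tool_rot: [[0.993, -0.121, -0.005], [-0.121, -0.993, -0.0], [-0.005, 0.001, -1.0]]
force: [-0.0, 0.4, 0.3]
gripper_width: 0.999
grasp_force: 0.0
```

```bash
python3 -c "
from h import *
s=env.sense();print(s['joint_pos'].round(1))"
```

```text
[  37.    34.3  -50.6  100.3   30.    60.3 -121.1]
```

Call:
nudge_tcp:
  rows:
    - {"trans":[0.0012, -0.0066, 0], "jaw":1}
    - {"trans":[0, 0, 0.010], "jaw":1}
    - {"trans":[0, 0, 0.0083], "jaw":1}
    - {"jaw":1}

```text
time_s: 15.38
ee_pos: [0.5808, -0.0083, 0.0052]
tool_rot: [[0.993, -0.119, -0.001], [-0.119, -0.993, 0.0], [-0.001, 0.0, -1.0]]
force: [0.2, 1.0, -0.0]
gripper_width: 0.997
grasp_force: 0.0
```

Call:
nudge_tcp:
  rows:
    - {"jaw":0.5}
    - {"jaw":0.5}
    - {"jaw":0.5}
    - {"jaw":0.5}
  clamp_n: 25

```text
time_s: 15.88
ee_pos: [0.5813, -0.0083, 0.006]
tool_rot: [[0.993, -0.119, -0.0], [-0.119, -0.993, 0.0], [-0.0, -0.0, -1.0]]
force: [0.0, -1.4, 0.6]
gripper_width: 0.633
grasp_force: 0.5
```

Call:
nudge_tcp:
  rows:
    - {"jaw":0.5}
    - {"jaw":0.5}
  clamp_n: 25

```text
time_s: 16.12
ee_pos: [0.5813, -0.0083, 0.006]
tool_rot: [[0.993, -0.119, -0.0], [-0.119, -0.993, -0.0], [-0.0, 0.0, -1.0]]
force: [-0.4, -0.7, 1.9]
gripper_width: 0.606
grasp_force: 25.0
```

Call:
nudge_tcp:
  rows:
    - {"trans":[0, 0, -0.02], "jaw":0.5}
    - {"trans":[-0.02, 0, -0.04], "jaw":0.5}
    - {"trans":[-0.035, 0, -0.034], "jaw":0.5}
    - {"trans":[-0.033, 0.004, 0], "jaw":0.5}
    - {"trans":[-0.012, 0.03, 0], "jaw":0.5}
    - {"trans":[0.003, 0.05, 0], "jaw":0.5}
    - {"trans":[0.006, 0.055, 0], "jaw":0.5}
    - {"trans":[0.006, 0.055, 0], "jaw":0.5}
    - {"trans":[0.008, 0.05, 0], "jaw":0.5}
    - {"trans":[0.0085, 0.0404, 0], "jaw":0.5}
    - {"jaw":0.5}
    - {"jaw":0.5}
  clamp_n: 30

```text
time_s: 17.62
ee_pos: [0.4799, -0.2814, 0.1005]
tool_rot: [[0.993, -0.118, 0.0], [-0.118, -0.993, 0.001], [0.0, -0.001, -1.0]]
force: [0.6, 0.6, -2.0]
gripper_width: 0.611
grasp_force: 30.0
```

```bash
python3 -c "
from h import *
s=env.sense();print(s['joint_pos'].round(1))"
```

```text
[ 68.1  24.6 -51.4 100.4  21.   65.1 -86.5]
```

Call:
nudge_tcp:
  rows:
    - {"trans":[0, 0, 0.035], "jaw":0.5}
    - {"jaw":0.5}

```text
time_s: 17.88
ee_pos: [0.4783, -0.2803, 0.0636]
tool_rot: [[0.993, -0.116, -0.004], [-0.116, -0.993, 0.003], [-0.004, -0.002, -1.0]]
force: [-0.5, 0.7, -1.7]
gripper_width: 0.605
grasp_force: 30.0
```

```bash
python3 -c "
from h import *
S=camrig.get_image('side');T=camrig.get_image('top');cv2.imwrite('pics/side6.png',S);cv2.imwrite('pics/top6.png',T)
p=np.array([.478,-.283,.05])
def c(i,n):
    u,v=proj(n,p).astype(int);x,y=u-50,v-50;print(n,x,y)
    return cv2.convertScaleAbs(cv2.resize(i[y:y+100,x:x+100],(400,400),interpolation=cv2.INTER_CUBIC),alpha=1.6,beta=20)
cv2.imwrite('pics/z6.png',np.hstack([c(S,'side'),c(T,'top')]))
"
```

```text
side 401 135
top 439 240
```

View pics/z6.png

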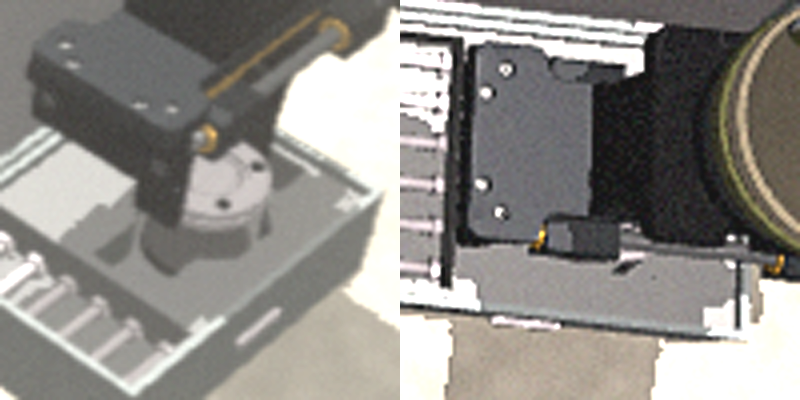

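The side view shows the flange hovering level over the pocket, knife-edge up, with its right limb at side pixel (469,190) close above the pocket mouth. Settling, then fine alignment.

Call:
nudge_tcp:
  rows:
    - {"jaw":0.5}
    - {"trans":[0, 0, 0.006], "jaw":0.5}
    - {"jaw":0.5}
    - {"jaw":0.5}

```text
time_s: 18.48
ee_pos: [0.4795, -0.2824, 0.0589]
tool_rot: [[0.993, -0.119, -0.0], [-0.119, -0.993, 0.0], [-0.0, -0.0, -1.0]]
force: [-0.6, 0.4, -1.5]
gripper_width: 0.612
grasp_force: 30.0
```

Call:
nudge_tcp:
  rows:
    - {"trans":[0, 0, 0.008], "jaw":0.5}
    - {"trans":[0, 0, 0.006], "jaw":0.5}
    - {"jaw":0.5}

```text
time_s: 18.85
ee_pos: [0.4791, -0.2822, 0.0441]
tool_rot: [[0.993, -0.119, -0.001], [-0.119, -0.993, 0.001], [-0.001, -0.001, -1.0]]
force: [-0.3, -0.2, -2.0]
gripper_width: 0.611
grasp_force: 30.0
```

Call:
nudge_tcp:
  rows:
    - {"trans":[0, 0, 0.005], "jaw":0.5}
    - {"trans":[0, 0, 0.003], "jaw":0.5}
    - {"jaw":0.5}

```text
time_s: 19.23
ee_pos: [0.4794, -0.2823, 0.0366]
tool_rot: [[0.993, -0.119, -0.001], [-0.119, -0.993, 0.001], [-0.001, -0.0, -1.0]]
force: [-0.0, -1.0, -1.2]
gripper_width: 0.605
grasp_force: 30.0
```

No contact, so it's going in cleanly. Lowering to the floor.

Call:
nudge_tcp:
  rows:
    - {"trans":[0, 0, 0.0025], "jaw":0.5}
    - {"jaw":0.5}
    - {"trans":[0, 0, 0.0015], "jaw":0.5}
    - {"jaw":0.5}

```text
time_s: 19.73
ee_pos: [0.4795, -0.2824, 0.0328]
tool_rot: [[0.993, -0.119, -0.0], [-0.119, -0.993, 0.0], [-0.0, -0.0, -1.0]]
force: [0.3, -0.2, -2.3]
gripper_width: 0.604
grasp_force: 30.0
```

Call:
nudge_tcp:
  rows:
    - {"trans":[0, 0, 0.001], "jaw":0.5}
    - {"trans":[0, 0, 0.001], "jaw":0.5}
    - {"jaw":0.5}

```text
time_s: 20.1
ee_pos: [0.4796, -0.2825, 0.0319]
tool_rot: [[0.993, -0.119, -0.001], [-0.119, -0.993, -0.0], [-0.001, 0.001, -1.0]]
force: [-5.7, 2.6, 11.4]
gripper_width: 0.611
grasp_force: 30.0
```

Call:
nudge_tcp:
  rows:
    - {"jaw":0.72}
    - {"jaw":0.72}
    - {"jaw":0.72}
    - {"trans":[0, 0, -0.02], "jaw":0.72}
    - {"trans":[0, 0, -0.05], "jaw":0.72}
    - {"trans":[0, 0, -0.05], "jaw":0.6}
    - {"trans":[0, 0, -0.05], "jaw":0.4}
    - {"trans":[0, 0, -0.05], "jaw":0.2}
    - {"jaw":0}

```text
time_s: 21.22
ee_pos: [0.4815, -0.2825, 0.256]
tool_rot: [[0.993, -0.118, 0.006], [-0.118, -0.993, -0.004], [0.006, 0.003, -1.0]]
force: [-0.3, 0.9, -0.0]
gripper_width: 0.353
grasp_force: 0.0
```

```bash
cat >> h.py <<'E'
yaw=np.radians(-6.8);RC=np.array([[np.cos(yaw),-np.sin(yaw),0],[np.sin(yaw),np.cos(yaw),0],[0,0,1]]);OC=np.array([.4929,-.2601,0])
def lid(th,x,y,z):  # lid-hinge frame point -> world
    return OC+RC@np.array([.065+x*np.cos(th)+z*np.sin(th),y,.05-x*np.sin(th)+z*np.cos(th)])
E
python3 - <<'E'
from h import *
np.set_printoptions(precision=1,suppress=True)
for th in np.arange(1.65,1.96,.05):
    print(round(th,2),*[proj(n,lid(th,-.13,y,z)) for n in("top","side") for y,z in((-.09,0),(-.09,.02),(.09,0))])
T=cv2.imread("pics/top0.png");S=cv2.imread("pics/side0.png")
cv2.imwrite("pics/z7.png",np.hstack([cv2.convertScaleAbs(cv2.resize(I[y:y+80,x:x+w],(w*4,320),interpolation=2),alpha=1.5,beta=15) for I,x,y,w in((T,425,180,100),(S,355,75,100))]))
print(env.sense()["ee_pos"])
E
```

```text
1.65 [566.4 229.8] [565.8 217.4] [447.6 217.5] [447.5  90.8] [438.6  86.9] [378.7 136.4]
1.7 [566.2 225.8] [565.2 213.7] [447.7 213.5] [444.6  89.6] [435.7  86.2] [375.8 134.9]
1.75 [565.8 221.9] [564.5 210.1] [447.7 209.7] [441.7  88.6] [432.8  85.7] [372.9 133.6]
1.8 [565.3 218.1] [563.7 206.7] [447.7 205.9] [438.8  87.7] [430.   85.3] [370.1 132.5]
1.85 [564.8 214.4] [562.8 203.4] [447.6 202.3] [435.9  87. ] [427.2  85.2] [367.3 131.6]
1.9 [564.1 210.9] [561.8 200.3] [447.4 198.9] [433.1  86.5] [424.5  85.2] [364.5 130.8]
1.95 [563.3 207.5] [560.8 197.4] [447.2 195.5] [430.3  86.2] [421.9  85.4] [361.8 130.3]
[ 0.5 -0.3  0.3]
```

View pics/z7.png

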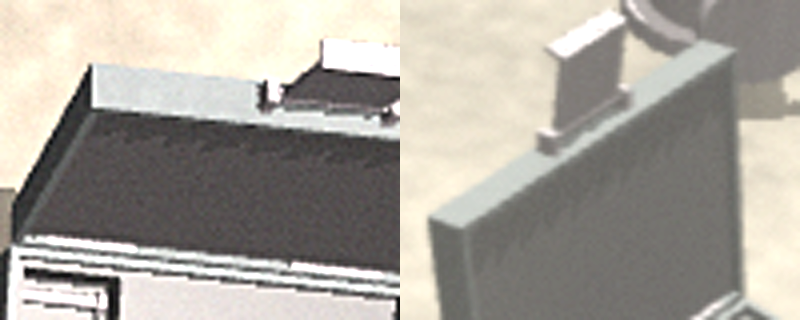

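From the first frames, the inner front corner of the lid (top (449,207), side (372,131)) gives a lid angle of about 1.78, with the latch standing nearly straight out. Going behind the lid with the fingers shut.

Call:
nudge_tcp:
  rows:
    - {"trans":[0.03, -0.0145, 0], "jaw":0}
    - {"trans":[0.05, -0.0245, 0], "jaw":0}
    - {"trans":[0.048, -0.0246, 0], "jaw":0}
    - {"trans":[0.016, -0.01, 0], "jaw":0}
    - {"jaw":0}
    - {"jaw":0}

```text
time_s: 21.98
ee_pos: [0.6305, -0.2272, 0.2509]
tool_rot: [[0.993, -0.119, -0.001], [-0.119, -0.993, -0.0], [-0.001, 0.0, -1.0]]
force: [0.2, -1.2, -0.3]
gripper_width: 0.002
grasp_force: 0.0
```

```bash
python3 -c "
from h import *
s=env.sense();print(RC.T@(s['ee_pos']-OC),s['joint_pos'].round(1))"
```

```text
[0.13273906 0.04893205 0.25089932] [ 49.2  32.8 -52.   71.3  25.3  87.4 -96. ]
```

Call:
nudge_tcp:
  rows:
    - {"trans":[0.003, 0, 0.03], "jaw":0}
    - {"trans":[0, 0, 0.038], "jaw":0}
    - {"trans":[0, 0, 0.02], "jaw":0}
    - {"jaw":0}

```text
time_s: 22.48
ee_pos: [0.6331, -0.2277, 0.1621]
tool_rot: [[0.993, -0.12, -0.002], [-0.12, -0.993, 0.0], [-0.002, -0.0, -1.0]]
force: [-0.6, 0.5, 0.1]
gripper_width: 0.003
grasp_force: 0.0
```

```bash
python3 -c "
from h import *
s=env.sense();print(RC.T@(s['ee_pos']-OC),s['force'])"
```

```text
[0.1353708  0.04877433 0.16208172] [-0.62368079  0.53640444  0.11974775]
```

Call:
nudge_tcp:
  rows:
    - {"trans":[-0.018, 0, 0], "jaw":0}
    - {"trans":[-0.018, 0, 0], "jaw":0}
    - {"trans":[-0.018, 0, -0.001], "jaw":0}
    - {"trans":[-0.017, 0, 0], "jaw":0}

```text
time_s: 22.98
ee_pos: [0.5652, -0.2186, 0.167]
tool_rot: [[0.993, -0.119, 0.005], [-0.119, -0.993, -0.002], [0.005, 0.001, -1.0]]
force: [4.1, -0.1, 1.9]
gripper_width: 0.008
grasp_force: 1.8
```

```bash
python3 -c "
from h import *
s=env.sense();print(RC.T@(s['ee_pos']-OC),s['force'])"
```

```text
[0.06688593 0.0497993  0.1669711 ] [ 4.09656909 -0.06198682  1.88473164]
```

Call:
nudge_tcp:
  rows:
    - {"trans":[-0.011, 0, 0.003], "jaw":0}
    - {"trans":[-0.011, 0, 0.003], "jaw":0}
    - {"trans":[-0.015, 0, 0.007], "jaw":0}
    - {"trans":[-0.015, 0, 0.007], "jaw":0}
    - {"trans":[-0.0125, 0, 0.0115], "jaw":0}
    - {"trans":[-0.0125, 0, 0.0115], "jaw":0}
    - {"trans":[-0.0075, 0, 0.012], "jaw":0}
    - {"trans":[-0.0075, 0, 0.012], "jaw":0}
    - {"jaw":0}

```text
time_s: 24.1
ee_pos: [0.4712, -0.2073, 0.0958]
tool_rot: [[0.993, -0.119, -0.002], [-0.119, -0.993, 0.001], [-0.003, -0.001, -1.0]]
force: [1.0, -0.4, 0.8]
gripper_width: 0.006
grasp_force: 0.0
```

```bash
python3 -c "
from h import *
s=env.sense();print(RC.T@(s['ee_pos']-OC),s['force'])"
```

```text
[-0.02777926  0.0498946   0.09576826] [ 0.96571385 -0.4159524   0.79961305]
```

Call:
nudge_tcp:
  rows:
    - {"trans":[-0.004, 0, 0.011], "jaw":0}
    - {"trans":[-0.004, 0, 0.011], "jaw":0}
    - {"trans":[0, 0, 0.005], "jaw":0}
    - {"trans":[0, 0, 0.003], "jaw":0}
    - {"jaw":0}

```text
time_s: 24.72
ee_pos: [0.4637, -0.2063, 0.0699]
tool_rot: [[0.993, -0.119, -0.005], [-0.119, -0.993, -0.002], [-0.004, 0.002, -1.0]]
force: [-26.1, 7.7, 58.1]
gripper_width: 0.008
grasp_force: 28.3
```

```bash
python3 -c "
from h import *
s=env.sense();print(RC.T@(s['ee_pos']-OC),s['force'])"
```

```text
[-0.03537191  0.04992708  0.06987824] [-26.12947333   7.66300741  58.13178735]
```

Call:
nudge_tcp:
  rows:
    - {"trans":[0, 0, -0.015], "jaw":0}
    - {"trans":[0, 0, -0.03], "jaw":0}
    - {"trans":[-0.03, 0.025, 0], "jaw":0}
    - {"trans":[-0.034, 0.025, 0], "jaw":0}
    - {"jaw":0}
    - {"jaw":0}

```text
time_s: 25.48
ee_pos: [0.3953, -0.2484, 0.112]
tool_rot: [[0.993, -0.119, 0.0], [-0.119, -0.993, 0.0], [-0.0, -0.0, -1.0]]
force: [0.2, -0.4, 0.4]
gripper_width: 0.005
grasp_force: 0.0
```

```bash
python3 -c "
from h import *
s=env.sense();print(RC.T@(s['ee_pos']-OC),s['force'],s['joint_pos'].round(1))
T=camrig.get_image('top');S=camrig.get_image('side');cv2.imwrite('pics/top8.png',T);cv2.imwrite('pics/side8.png',S)"
```

```text
[-9.83179583e-02  2.95124629e-05  1.11953839e-01] [ 0.17567611 -0.37222039  0.36007304] [ 81.1  11.8 -58.4 112.2  11.3  62.1 -78.9]
```

Call:
nudge_tcp:
  rows:
    - {"trans":[-0.002, 0, 0.02], "jaw":0}
    - {"trans":[0, 0, 0.017], "jaw":0}
    - {"trans":[0, 0, 0.012], "jaw":0}
    - {"trans":[0, 0, 0.012], "jaw":0}
    - {"jaw":0}

```text
time_s: 26.2
ee_pos: [0.3927, -0.2479, 0.0502]
tool_rot: [[0.993, -0.118, -0.001], [-0.118, -0.993, 0.001], [-0.001, -0.001, -1.0]]
force: [0.3, -0.4, -0.3]
gripper_width: 0.006
grasp_force: 0.0
```

```bash
python3 -c "
from h import *
s=env.sense();print(RC.T@(s['ee_pos']-OC),s['force'])"
```

```text
[-0.10095611  0.00027548  0.05015254] [ 0.31575353 -0.40746958 -0.3467451 ]
```

Call:
nudge_tcp:
  rows:
    - {"trans":[0, 0, 0.010], "jaw":0}
    - {"trans":[0, 0, 0.011], "jaw":0}
    - {"jaw":0}

```text
time_s: 26.58
ee_pos: [0.3934, -0.2484, 0.0294]
tool_rot: [[0.993, -0.119, 0.001], [-0.119, -0.993, 0.0], [0.001, -0.0, -1.0]]
force: [0.0, 0.2, 1.3]
gripper_width: 0.004
grasp_force: 0.2
```

```bash
python3 -c "
from h import *
s=env.sense();print(RC.T@(s['ee_pos']-OC),s['force'])"
```

```text
[-0.10015181 -0.00016348  0.02944119] [0.03558025 0.1802487  1.27029675]
```

Call:
nudge_tcp:
  rows:
    - {"trans":[0.006, 0, 0], "jaw":0}
    - {"trans":[0.006, 0, 0], "jaw":0}
    - {"trans":[0.004, 0, 0], "jaw":0}
    - {"jaw":0}

```text
time_s: 27.08
ee_pos: [0.4058, -0.2499, 0.0291]
tool_rot: [[0.993, -0.119, -0.008], [-0.119, -0.993, 0.001], [-0.008, -0.001, -1.0]]
force: [-15.3, 3.1, 10.6]
gripper_width: 0.006
grasp_force: 8.1
```

```bash
python3 -c "
from h import *
s=env.sense();print(RC.T@(s['ee_pos']-OC),s['force'])"
```

```text
[-0.08770266 -0.00013976  0.0290859 ] [-15.30997444   3.06446778  10.64781697]
```

Call:
nudge_tcp:
  rows:
    - {"trans":[0.003, 0, 0], "jaw":0}
    - {"trans":[0.003, 0, 0], "jaw":0}
    - {"jaw":0}

```text
time_s: 27.45
ee_pos: [0.4062, -0.25, 0.0284]
tool_rot: [[0.993, -0.121, -0.02], [-0.121, -0.993, 0.003], [-0.02, -0.0, -1.0]]
force: [-44.0, 9.5, 38.5]
gripper_width: 0.004
grasp_force: 22.6
```

```bash
python3 -c "
from h import *
s=env.sense();print(RC.T@(s['ee_pos']-OC),s['force'])"
```

```text
[-0.08729625 -0.00022934  0.02843811] [-43.96416258   9.52253433  38.49093983]
```

Call:
nudge_tcp:
  rows:
    - {"trans":[-0.02, 0, 0], "jaw":0}
    - {"trans":[-0.015, 0, -0.03], "jaw":0}
    - {"trans":[0, 0, -0.05], "jaw":0}
    - {"trans":[0, 0.03, -0.05], "jaw":0}
    - {"trans":[-0.003, 0.055, -0.03], "jaw":0}
    - {"trans":[-0.003, 0.055, 0], "jaw":0}
    - {"trans":[-0.003, 0.055, 0], "jaw":0}
    - {"trans":[-0.003, 0.055, 0], "jaw":0}
    - {"trans":[-0.003, 0.05, 0], "jaw":0}
    - {"jaw":0}

```text
time_s: 28.7
ee_pos: [0.3275, -0.5464, 0.1883]
tool_rot: [[0.992, -0.124, -0.001], [-0.124, -0.992, 0.001], [-0.001, -0.001, -1.0]]
force: [0.6, 0.4, -0.5]
gripper_width: 0.001
grasp_force: 0.0
```

```bash
python3 - <<'E'
from h import *
S=camrig.get_image('side');T=camrig.get_image('top');cv2.imwrite('pics/side9.png',S);cv2.imwrite('pics/top9.png',T)
k=OC+RC@np.array([-.072,0,.04]);out=[]
for n,I in(("side",S),("top",T)):
    u,v=proj(n,k).astype(int);x,y=u-25,v-20;print(n,x,y,proj(n,OC+RC@np.array([-.072,0,.06])),proj(n,OC+RC@np.array([-.072,0,.02])))
    out.append(cv2.convertScaleAbs(cv2.resize(I[y:y+40,x:x+50],(400,320),interpolation=2),alpha=1.8,beta=20))
out=[np.hstack(out)]
w=[cv2.convertScaleAbs(cv2.resize(I[y:y+140,x:x+200],(400,280)),alpha=1.3) for I,x,y in((S,340,70),(T,380,190))]
cv2.imwrite('pics/z9.png',np.vstack(out+[np.hstack(w)]))
E
```

```text
side 444 193 [471.13275744 205.70988522] [466.95550483 221.15950689]
top 447 302 [476.23367622 322.71992333] [468.67561744 323.05775333]
```

View pics/z9.png

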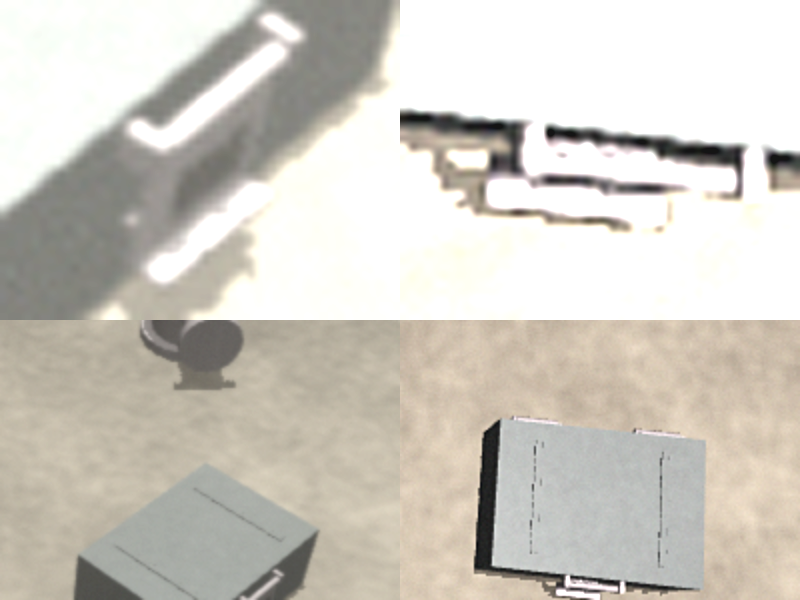

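The lid is shut. The latch hangs down on the case front with its outward lip at side (470,222) and top (469,327), which is flush within about 2 px. To make sure, I'll press on the lip's outer end, where there's the most leverage.

Call:
nudge_tcp:
  rows:
    - {"trans":[0, -0.03, 0], "jaw":0}
    - {"trans":[0, -0.055, 0], "jaw":0}
    - {"trans":[0, -0.055, 0], "jaw":0}
    - {"trans":[0, -0.055, 0], "jaw":0}
    - {"trans":[0, -0.055, 0.02], "jaw":0}
    - {"trans":[0, -0.054, 0.05], "jaw":0}
    - {"trans":[0, 0, 0.05], "jaw":0}
    - {"trans":[0, 0, 0.04], "jaw":0}
    - {"trans":[0, 0, 0.012], "jaw":0}
    - {"jaw":0}

```text
time_s: 30.05
ee_pos: [0.365, -0.2483, 0.0258]
tool_rot: [[0.993, -0.117, -0.0], [-0.117, -0.993, 0.001], [-0.0, -0.001, -1.0]]
force: [1.7, 0.9, 0.8]
gripper_width: 0.005
grasp_force: 0.0
```

```bash
python3 -c "
from h import *
s=env.sense();print(RC.T@(s['ee_pos']-OC),s['force'],s['joint_pos'].round(1))"
```

```text
[-0.1284032  -0.00346941  0.02577453] [1.69215452 0.94622021 0.80287531] [ 81.4  17.8 -57.5 119.7  19.1  52.1 -83.5]
```

Call:
nudge_tcp:
  rows:
    - {"trans":[0, -0.003, 0.012], "jaw":0}
    - {"trans":[0.014, 0, 0], "jaw":0}
    - {"trans":[0.012, 0, 0], "jaw":0}
    - {"jaw":0}

```text
time_s: 30.55
ee_pos: [0.3925, -0.2489, 0.0138]
tool_rot: [[0.993, -0.118, 0.001], [-0.118, -0.993, 0.0], [0.001, -0.001, -1.0]]
force: [0.0, -0.2, -0.0]
gripper_width: 0.008
grasp_force: 0.0
```

```bash
python3 -c "
from h import *
s=env.sense();print(RC.T@(s['ee_pos']-OC),s['force'])"
```

```text
[-0.10097821 -0.00081018  0.01380818] [ 0.00055951 -0.21085103 -0.01582193]
```

Call:
nudge_tcp:
  rows:
    - {"trans":[0.003, 0, 0], "jaw":0}
    - {"trans":[0.003, 0, 0], "jaw":0}
    - {"jaw":0}

```text
time_s: 30.92
ee_pos: [0.3969, -0.2498, 0.0134]
tool_rot: [[0.993, -0.119, -0.0], [-0.119, -0.993, 0.0], [-0.0, -0.0, -1.0]]
force: [-0.1, 0.1, 0.1]
gripper_width: 0.004
grasp_force: 0.0
```

```bash
python3 -c "
from h import *
s=env.sense();print(RC.T@(s['ee_pos']-OC),s['force'])"
```

```text
[-0.09655862 -0.00111323  0.01335726] [-0.06757145  0.08301578  0.11154868]
```

Call:
nudge_tcp:
  rows:
    - {"trans":[0.002, 0, 0], "jaw":0}
    - {"trans":[0.002, 0, 0], "jaw":0}
    - {"jaw":0}

```text
time_s: 31.3
ee_pos: [0.3993, -0.2501, 0.0129]
tool_rot: [[0.993, -0.119, -0.004], [-0.119, -0.993, 0.001], [-0.004, -0.0, -1.0]]
force: [-6.8, 0.4, 4.5]
gripper_width: 0.006
grasp_force: 3.4
```

```bash
python3 -c "
from h import *
s=env.sense();print(RC.T@(s['ee_pos']-OC),s['force'])"
```

```text
[-0.09415144 -0.00115714  0.01294496] [-6.78120368  0.35732372  4.53975012]
```

Call:
nudge_tcp:
  rows:
    - {"trans":[0.002, 0, 0], "jaw":0}
    - {"trans":[0.002, 0, 0], "jaw":0}
    - {"jaw":0}

```text
time_s: 31.68
ee_pos: [0.4003, -0.2503, 0.0123]
tool_rot: [[0.993, -0.12, -0.01], [-0.12, -0.993, 0.002], [-0.01, -0.0, -1.0]]
force: [-18.8, 3.1, 14.6]
gripper_width: 0.007
grasp_force: 9.7
```

```bash
python3 -c "
from h import *
s=env.sense();print(RC.T@(s['ee_pos']-OC),s['force'])"
```

```text
[-0.09314833 -0.00124012  0.01231456] [-18.82900948   3.1029823   14.56342847]
```

Call:
nudge_tcp:
  rows:
    - {"trans":[-0.02, 0, 0], "jaw":0}
    - {"trans":[-0.02, 0, -0.02], "jaw":0}
    - {"trans":[0, 0, -0.06], "jaw":0}
    - {"trans":[0, 0, -0.05], "jaw":0}
    - {"trans":[0, 0, -0.04], "jaw":0}
    - {"jaw":0}
    - {"jaw":0}

```text
time_s: 32.55
ee_pos: [0.3647, -0.246, 0.1828]
tool_rot: [[0.993, -0.119, -0.001], [-0.119, -0.993, 0.0], [-0.001, 0.0, -1.0]]
force: [0.0, -0.8, -0.2]
gripper_width: 0.004
grasp_force: 0.0
```

```bash
python3 -c "
from h import *
print(env.hand_in())"
```

```text
the job is handed in; nothing more can be done
None
```

Handed in at 32.6 s: the flange is in the case pocket knife-edge up (floor contact felt at the expected height; not viewed again after release), the lid is shut, the latch was then pressed to a hard stop flush on the front, and I touched none of the loose parts.

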